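Raise a sample pot's bail and hang the pot on the hanger stand

TASK

Swing the folded-down wire bail of the blue-banded pot upright while the pot still stands on the worktop, then lift the pot by its bail and hang it across both prongs of the hanger stand, so that it hangs freely, upright and still. Do not tip the pot over on the way, and leave the yellow-banded pot as it is.

Things in the scene. Friction and masses are not known exactly. Their poses are not given: they have to be found in the camera images.
- blue_pot: Open steel pot with a blue band, 80 mm across, 56 mm tall, about 0.4 kg, loose. Origin: centre of its underside; z up. Its bail is a bow of 5 mm wire, 98 mm wide along y, on pivots 40 mm above the underside at the pot's +y and -y sides. Folded, it lies level towards the pot's own -x, its crossbar 90 mm from the pot's axis with 45 mm free between sleeve and wall.
- blue_pot_grip (a point): Middle of the crossbar of the blue pot's bail, inside its blue gripping sleeve (10 mm diameter, 34 mm long along the pot's y, turning freely on the wire); bare wire goes on to 40 mm either side of the middle. 40 mm above the worktop when folded; 130 mm above the pot's underside, over its axis, when upright. The frame turns with the bail.
- blue_pot_bail (a joint): Angle of the blue pot's bail, rad: 0 folded (level), 1.57 upright, 1.75 its stop just past upright, where it stays leaning if let go. It swings up about the pot's +y axis with little friction and falls back if let go before upright.
- yellow_pot: Bystander: the same kind of pot with a yellow band and yellow sleeve, 80 mm across, 56 mm tall, loose, its bail folded level towards its own -x (bow 98 mm wide, crossbar 90 mm from the axis, 40 mm up). Origin: centre of its underside; z up.
- hanger: Fixed stand. Origin: underside below its 16 mm post; z up. Base 100 mm along y, x -20 to 56 mm, 14 mm thick. From a cross head (78 mm along y, 22 mm along x, top at z 159 mm) two level 6 mm prongs run to the stand's -x, towards the robot, at y +30 and -30 mm, axes at z 150 mm; their tips bend up from x -97 mm to z 167 mm at x -111 mm. Bare wire rests on the prongs, the sleeve fits between.
- hang_point (a point): Where the middle of the crossbar lies when the pot hangs well: midway between the prongs, 65 mm in front of the post's axis, 155.5 mm above the worktop; axes as the hanger's. The crossbar then lies along the stand's y, either way round, and the pot's underside about 25 mm above the worktop.

How it is judged:
On the way, in this order (a step that is already met when the one before it is completed fails the run):
1. the blue pot's bail is raised to within 20 degrees of upright while the pot stands on the worktop (value of joint blue_pot_bail above 1.22 rad and height (world z) of blue_pot below 0.015 m and angle between blue_pot's own z axis and vertical below 0.26 rad), for 0.1 s.
2. the blue pot is lifted clear of the worktop by its bail (height (world z) of blue_pot above 0.03 m and value of joint blue_pot_bail above 1 rad), for 0.1 s.
At the end, for the whole second after the job is handed in: The blue pot hangs by its bail on both prongs: crossbar middle within 25 mm of midway between them, 30 to 107 mm before the post's axis, 148 to 165 mm up; pot over 12 mm clear of the worktop, upright within 15 degrees, at rest; yellow pot upright within 20 mm of its start (x of blue_pot_grip in the frame of hanger between -0.107 and -0.03 m and y of blue_pot_grip in the frame of hanger between -0.025 and 0.025 m and z of blue_pot_grip in the frame of hanger between 0.148 and 0.165 m and height (world z) of blue_pot above 0.012 m and angle between blue_pot's own z axis and vertical below 0.26 rad and linear speed of blue_pot below 0.05 m/s and angular speed of blue_pot below 0.8 rad/s and distance of yellow_pot from where it was at the start of the episode below 0.02 m and angle between yellow_pot's own z axis and vertical below 0.1 rad); the robot touches nothing.
It fails at once if the blue pot is tipped by more than 45 degrees (angle between blue_pot's own z axis and vertical above 0.785 rad).
It fails at once if the yellow pot is moved by more than 30 mm (distance of yellow_pot from where it was at the start of the episode above 0.03 m).
It also fails if it takes over 50 s, if anything falls off the work surface, if the arm or the gripper's body presses on something with over 40 N, if the wrist force passes 120 N, or if a joint passes its speed limit or range.

ROBOT

A 7-joint arm with a two-finger parallel gripper is mounted at the origin on a cart in front of the work surface, level with it; the furniture and walls round the work are solid. World frame = base frame: x ahead of the robot, y to its left, z up, the work surface at z = 0. Lengths are in m, angles in rad, forces in N, time in s.
With the tool pointing down it reaches from about 0.35 to 0.9 m from the base axis. Payload 8.1 kg.
Tool frame: the origin (TCP) lies at the very end of the fingers, on their centre line; the grasp point (between the pads) lies 19 mm behind it; z points along the fingers, y is the line along which they close (so a half turn about z gives the same grasp; the last joint's range is limited). The gripper opens to 92 mm and grips with 3 to 60 N. Pads are 19 mm wide; open, the fingers measure 130 mm over their backs; the gripper's body (75 mm by 190 mm) begins 47 mm behind the grasp point.
Start: joints at [1.199, 0.434, 0.025, 1.573, -0.012, 1.134, -0.075], TCP at [0.166, -0.603, 0.227] pointing down, gripper open.
Joint ranges: [-2.62, 2.62], [-0.44, 2.09], [-1.27, 1.32], [0.08, 2.57], [-1.32, 4.46], [0.12, 2], [-2.74, 2.74]. Speed limits (rad/s): [2.22, 2.22, 3.01, 3.01, 3.14, 3.14, 3.14].

INTERFACE

Orientations are given as a rotation vector (axis times angle).
In Python, from cell import arm gives the robot as it stands.
- The arm moves only by the shell command python3 -m pendant 'ROWS' [FORCE]. ROWS is a JSON object of lists of equal length, an entry for each row: "slide": the shift along the tool's x, y, z in units of 0.3 m (1.0 is 0.3 m), a list of three; "dr": the turn, a rotation vector about the tool's x, y, z in units of 0.12 rad (1.0 is 0.12 rad), a list of three; "claw": the opening, from 0 (shut) to 1 (fully open). In form: {"slide": [[tx, ty, tz], ...], "dr": [[ax, ay, az], ...], "claw": [claw, ...]}. A call has 1 to 10 rows; each row shifts and turns the commanded pose from where the row before left it, along the tool's axes as they then stand; what a row does not reach is not made up. A row lasts 1/10 s, in which the tool goes at most 50 mm and 8.59 degrees, less where a joint would pass 70% of its speed; a pose out of reach is approached as far as the arm can. A call with a number of a shift or a turn outside -1 to 1 is refused whole. A call with a gripper value outside its range is refused whole. The fingers move at their own pace and stop on an object; FORCE is the grip in N (left out, the last holds). Time passes only in rows, so rows that do not move let the fingers close. It gives the time, the measured TCP pose, the force, the opening and the grip force at its end, in the units of the state.
- arm.observe(): the state, without advancing time (a new reading comes with each control period).
- arm.get_image(name): name is "scene" or "top"; returns the picture (384x512x3 uint8, red, green, blue); there is no depth.
- arm.calibration(name): a dict with "K" (3x3 intrinsics, pixels), "xyz" and "orientation" of the camera in the world. Camera axes: x right, y up, looking along -z (the intrinsics and any distortion apply to the point x, -y, -z); pixel columns grow to the right and rows downward; lengths in m; the calibration is good to about 2 mm. A picture is of the moment at which its call begins. calibration takes no time and is no camera call.
- arm.sign_off(): hands the job in; it is judged then, once.
The state is a dict: "clock": time; "joints": joint angles; "dq": joint speeds; "joint_efforts": joint torques, N m; "position": TCP position; "ee_rot": TCP orientation; "force": force on the tool from outside, world axes, zero at the start; "ft_torque": the same for the moment, N m; "width": opening from 0.0 (shut) to 1.0 (fully open); "gripper_force": force on a finger pad.
Only numpy, scipy, OpenCV 4.12 (cv2) and the standard library are available. Lean on these libraries where they do the work, as an engineer would, in place of code of your own. Each camera call takes 0.05 s, during which the arm holds its last target. There are 200 camera calls.

## Working session

There is one attempt and no reset: what is moved stays moved. The work goes in short steps, Python scripts to look and compute and a shell command to move; the robot and the scene stay as the last step left them, time stands still between calls to the robot, and variables do not carry over. Pictures are saved under pics/ and viewed, at most 10 in all, crops included, and the job is handed in when it is done.

```bash
mkdir -p pics; ls; python3 - <<'E'
from cell import arm
import cv2
s=arm.observe(); print(s)
for n in("scene","top"):
    cv2.imwrite(f"pics/{n}0.png",arm.get_image(n)[:,:,::-1]); print(n,arm.calibration(n))
E
```

```text
pics
{'clock': 0.0, 'joints': array([ 1.19938506,  0.43522714,  0.02496274,  1.57406838, -0.01160913,
        1.13398611, -0.07510077]), 'dq': array([ 8.69921547e-04,  5.74349146e-04, -1.40526694e-03,  1.26646264e-03,
       -4.74184622e-05, -2.80462774e-03,  8.64097091e-04]), 'joint_efforts': array([-2.25429089e-04, -6.67851448e+01,  9.84904021e-01, -3.14448452e+01,
       -6.04968402e-02,  4.29510023e-02,  2.35551943e-04]), 'position': array([ 0.16581481, -0.60209126,  0.22595336]), 'ee_rot': array([-3.11177871e+00, -4.20674659e-01,  5.23004162e-04]), 'force': array([ 0.75656759, -0.23583463,  0.29447184]), 'ft_torque': array([ 0.02782597,  0.02369472, -0.03034378]), 'gripper_force': 0.0, 'width': 1.001917677614371}
scene {'K': array([[449.6868066 ,   0.        , 263.23611022],
       [  0.        , 449.6868066 , 188.22356986],
       [  0.        ,   0.        ,   1.        ]]), 'xyz': array([0.12733614, 0.72692516, 0.6420295 ]), 'orientation': array([ 0.38436116, -1.01582669, -2.20609461])}
top {'K': array([[369.33708503,   0.        , 257.09666371],
       [  0.        , 369.33708503, 195.61611185],
       [  0.        ,   0.        ,   1.        ]]), 'xyz': array([0.4769688 , 0.23937531, 0.96253206]), 'orientation': array([ 0.09361656, -0.06775751, -1.58834619])}
```

View pics/scene0.png

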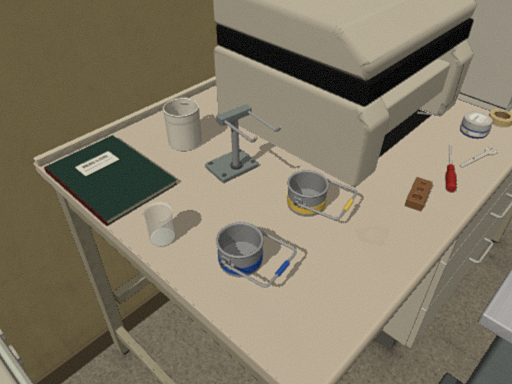

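View pics/top0.png

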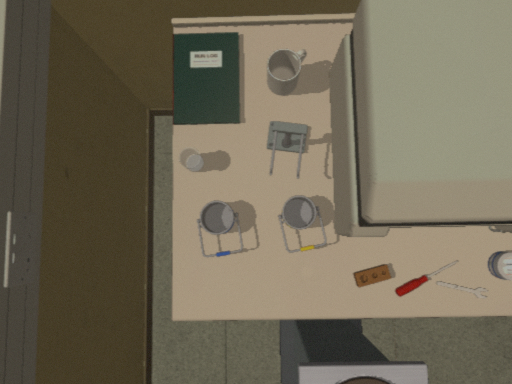

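The scene view shows the blue pot at (240,250) with its sleeve at (282,270), the yellow pot at (308,192), and the hanger post at about (235,145). In the top view the blue pot is at (218,218) with its sleeve at (223,254), the yellow pot is at (298,212), and the hanger is at (287,138) with prong tips at (271,176) and (299,176). Next I'll measure these.

```bash
cat > h.py <<'E'
import numpy as np, cv2
from scipy.spatial.transform import Rotation as R
from cell import arm
C={n:arm.calibration(n) for n in("scene","top")}
def ray(n,uv):
    c=C[n]; d=np.linalg.inv(c["K"])@[uv[0],uv[1],1]
    return np.array(c["xyz"]), R.from_rotvec(c["orientation"]).apply([d[0],-d[1],-d[2]])
def plane(n,uv,z):
    o,d=ray(n,uv); return o+d*(z-o[2])/d[2]
def tri(uvs,uvt):
    o,d=ray("scene",uvs);p,e=ray("top",uvt)
    t=np.linalg.lstsq(np.c_[d,-e],p-o,rcond=None)[0]
    a,b=o+d*t[0],p+e*t[1]; return (a+b)/2,np.linalg.norm(a-b)
def proj(n,P):
    c=C[n]; q=R.from_rotvec(c["orientation"]).inv().apply(np.array(P)-c["xyz"])
    v=c["K"]@[q[0],-q[1],-q[2]]; return v[:2]/v[2]
def blobs(im,lo,hi,roi,mn=8):
    x0,y0,x1,y1=roi; m=cv2.inRange(cv2.cvtColor(im[y0:y1,x0:x1],cv2.COLOR_RGB2HSV),np.array(lo),np.array(hi))
    n,l,s,c=cv2.connectedComponentsWithStats(m); out=[]
    for i in range(1,n):
        if s[i,4]>=mn:
            p=np.argwhere(l==i)[:,::-1]+[x0,y0]; r=cv2.minAreaRect(p.astype(np.float32))
            out.append((int(s[i,4]),(c[i]+[x0,y0]).round(1),cv2.boxPoints(r).round(0).tolist()))
    return out
E
python3 - <<'E'
from h import *
S=cv2.imread("pics/scene0.png")[:,:,::-1];T=cv2.imread("pics/top0.png")[:,:,::-1]
for b in blobs(S,(105,120,60),(125,255,255),(200,210,330,310)): print("S",b)
for b in blobs(T,(105,120,60),(125,255,255),(180,190,270,270),4): print("T",b)
for b in blobs(S,(20,150,100),(32,255,255),(270,150,380,230)): print("Sy",b)
for b in blobs(T,(20,150,100),(32,255,255),(270,180,350,270),4): print("Ty",b)
a=cv2.resize(T[115:265,185:345],None,fx=5,fy=5,interpolation=cv2.INTER_CUBIC)[:,:,::-1]
cv2.imwrite("pics/tc.png",a[:600]);
b=cv2.resize(T[190:265,190:270],None,fx=8,fy=8,interpolation=cv2.INTER_CUBIC)[:,:,::-1]
cv2.imwrite("pics/tb.png",b)
b=cv2.resize(S[90:190,190:300],None,fx=6,fy=6,interpolation=cv2.INTER_CUBIC)[:,:,::-1]
cv2.imwrite("pics/sc.png",b)
E
```

```text
S (139, array([250.7, 266.9]), [[236.0, 268.0], [261.0, 256.0], [265.0, 265.0], [240.0, 277.0]])
S (73, array([282.3, 267.6]), [[275.0, 273.0], [286.0, 260.0], [290.0, 262.0], [279.0, 275.0]])
S (46, array([228.9, 270.2]), [[220.0, 267.0], [222.0, 265.0], [238.0, 274.0], [237.0, 276.0]])
T (28, array([222.4, 253.4]), [[217.0, 253.0], [228.0, 251.0], [228.0, 253.0], [217.0, 255.0]])
Sy (115, array([298.7, 208.1]), [[284.0, 204.0], [287.0, 198.0], [313.0, 212.0], [310.0, 218.0]])
Sy (44, array([348.1, 204.2]), [[343.0, 208.0], [350.0, 198.0], [353.0, 200.0], [346.0, 210.0]])
Sy (44, array([320.3, 206.2]), [[314.0, 207.0], [325.0, 200.0], [328.0, 205.0], [317.0, 212.0]])
Ty (43, array([306.7, 247.8]), [[301.0, 247.0], [313.0, 245.0], [313.0, 248.0], [301.0, 250.0]])
```

View pics/tc.png

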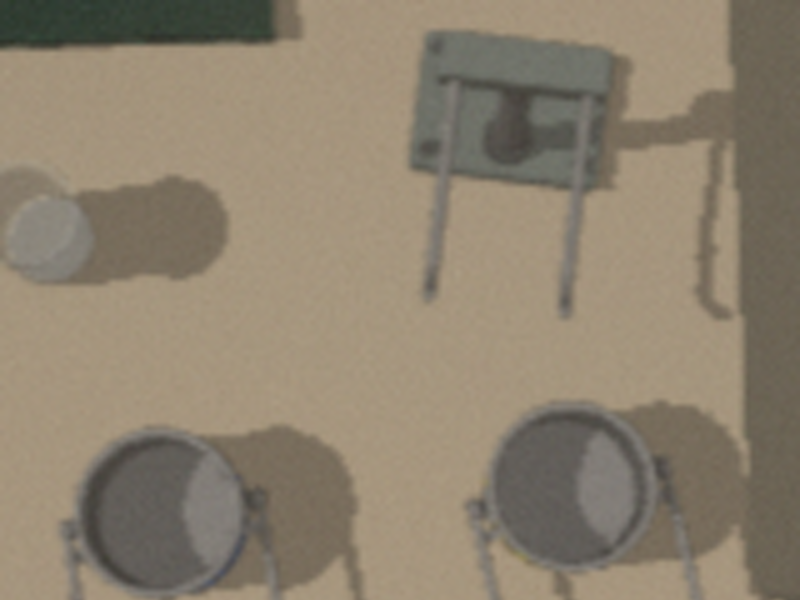

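View pics/tb.png

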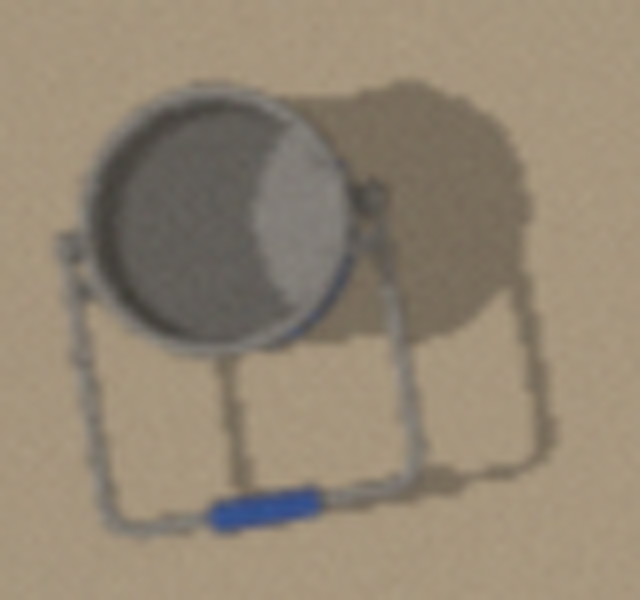

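View pics/sc.png

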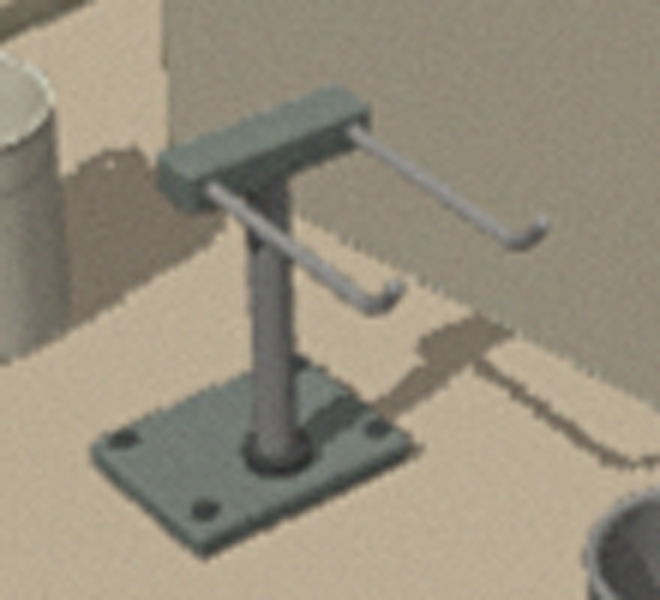

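These crops give clean features. Top crops: blue pivots at (70,243) and (372,195), sleeve at (265,510), prong tips at (430,297) and (566,315), prong roots at (452,85) and (585,98). Scene crop: prong tips at (395,288) and (543,225), roots at (212,190) and (352,130).

```bash
python3 - <<'E'
from h import *
np.set_printoptions(precision=4,suppress=True)
tb=lambda x,y:(190+x/8-.44,190+y/8-.44)
tc=lambda x,y:(185+x/5-.4,115+y/5-.4)
sc=lambda x,y:(190+x/6-.42,90+y/6-.42)
c=plane("top",tb(218,218),.056); pL=plane("top",tb(70,243),.04); pR=plane("top",tb(372,195),.04)
g=plane("top",tb(265,510),.04); k1=plane("top",tb(105,525),.04);k2=plane("top",tb(418,485),.04)
print("rim c",c,"piv",pL,pR,"mid",(pL+pR)/2,np.linalg.norm(pL-pR)); print("grip",g,"tri",tri((282.3,267.6),tb(265,510)),"dist",np.linalg.norm(g-(pL+pR)/2))
print("corners",k1,k2, "yaw from pivots",np.degrees(np.arctan2(*(pL-pR)[[1,0]]))-90,"from grip",np.degrees(np.arctan2(*(c-g)[[1,0]])),"corners",np.degrees(np.arctan2(*(k1-k2)[[1,0]]))-90)
y=plane("top",tc(573,486),.056); yg=plane("top",(306.7,247.8),.04); print("yellow",y,yg)
tL=tri(sc(395,288),tc(430,297)); tR=tri(sc(543,225),tc(566,315)); rL=tri(sc(212,190),tc(452,88));rR=tri(sc(352,130),tc(585,100))
print("tips",tL,tR,"roots",rL,rR, np.linalg.norm(tL[0]-tR[0]))
t=[plane("top",tc(*p),.167) for p in((430,297),(566,315))]; r=[plane("top",tc(*p),.15) for p in((452,88),(585,100))]
print(t,r)
for a,b in((t[0],r[0]),(t[1],r[1])): print("len",np.linalg.norm((a-b)[:2]),"yaw",np.degrees(np.arctan2(*(b-a)[[1,0]])))
print("yaw sep",np.degrees(np.arctan2(*(t[0]-t[1])[[1,0]]))-90,np.degrees(np.arctan2(*(r[0]-r[1])[[1,0]]))-90)
s=[plane("scene",sc(*p),z) for p,z in(((395,288),.167),((543,225),.167),((212,190),.15),((352,130),.15))];print("scene plane",s)
# machine: base line edge in top image
print("tool axes",R.from_rotvec(arm.observe()["ee_rot"]).as_matrix())
E
```

```text
rim c [0.52   0.3534 0.056 ] piv [0.5138 0.4018 0.04  ] [0.527  0.3071 0.04  ] mid [0.5204 0.3545 0.04  ] 0.09561843686033832
grip [0.4301 0.3415 0.04  ] tri (array([0.4308, 0.3416, 0.0425]), np.float64(0.0014109982662989006)) dist 0.09118549093027907
corners [0.4264 0.3911 0.04  ] [0.437 0.294 0.04 ] yaw from pivots 7.9354355400321595 from grip 7.5602246199874665 corners 6.209531297928052
yellow [0.5284 0.1509 0.056 ] [0.44   0.1335 0.04  ]
tips (array([0.6069, 0.2222, 0.1653]), np.float64(0.002600335538186799)) (array([0.5977, 0.1631, 0.1649]), np.float64(0.002391927538088108)) roots (array([0.7034, 0.21  , 0.1529]), np.float64(0.002376231142226959)) (array([0.6963, 0.1505, 0.1532]), np.float64(0.001991814959527197)) 0.059839029856405726
[array([0.6056, 0.2214, 0.167 ]), array([0.5965, 0.1626, 0.167 ])] [array([0.7032, 0.2091, 0.15  ]), array([0.6963, 0.1495, 0.15  ])]
len 0.09839805107539476 yaw -7.2173489804588
len 0.10072455860484995 yaw -7.432220792093783
yaw sep -8.833773836081292 -6.600532969899632
scene plane [array([0.6063, 0.2247, 0.167 ]), array([0.5967, 0.1663, 0.167 ]), array([0.7079, 0.2074, 0.15  ]), array([0.701 , 0.1472, 0.15  ])]
tool axes [[ 0.9641  0.2655 -0.0005]
 [ 0.2655 -0.9641  0.0012]
 [-0.0001 -0.0013 -1.    ]]
```

```bash
python3 - <<'E'
from h import *
S=cv2.imread("pics/scene0.png");T=cv2.imread("pics/top0.png")
a=cv2.resize(S[0:200,205:405],None,fx=3,fy=3); b=cv2.resize(T[150:270,310:440],None,fx=3,fy=3,interpolation=cv2.INTER_CUBIC)
b=np.vstack([b,np.zeros((240,390,3),np.uint8)])[:, :200*1]if 0 else b
o=np.zeros((600,800,3),np.uint8); o[:,:600]=a; b=cv2.resize(T[170:270,320:387],None,fx=3,fy=3); o[:300,600:]=b[:,:200]
b=cv2.resize(T[20:120,320:387],None,fx=3,fy=3); o[300:,600:]=b[:,:200]
cv2.imwrite("pics/m.png",o)
E
```

```text
(no output)
```

View pics/m.png

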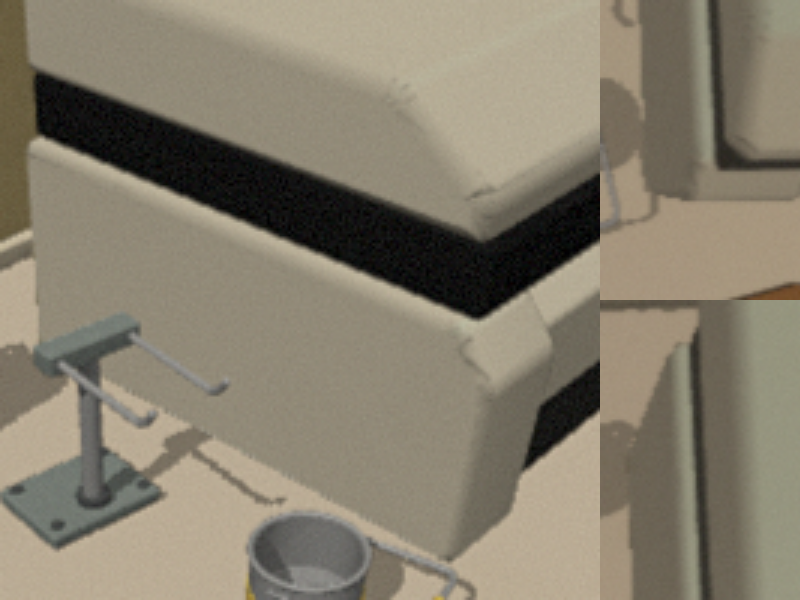

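The machine beside the hanger is tall. Its bottom front corner is at scene pixel (353,186), its lower-body top corner at about (363,107), and its lid edge at (365,78) / (338,30). I'll work out how much of the arm's way it takes up.

```bash
python3 - <<'E'
from h import *
np.set_printoptions(precision=3,suppress=True)
print(plane("scene",(353,186),0),plane("top",(335,233),0))
for s,t in(((363,107),(359,222)),((365,78),(364,221)),((365,66),(365,220)),((338,30),(372,212))): print(tri(s,t))
# base yaw check: azimuths
print(np.degrees(np.arctan2(-.603,.166)))
E
```

```text
[0.49  0.035 0.   ] [0.475 0.055 0.   ]
(array([0.496, 0.043, 0.2  ]), np.float64(0.0012283816504957202))
(array([0.497, 0.05 , 0.263]), np.float64(0.0011477860926427932))
(array([0.499, 0.055, 0.287]), np.float64(0.0015088184221673045))
(array([0.527, 0.074, 0.351]), np.float64(0.04435482683159101))
-74.608290859905
```

```bash
python3 -m pendant '{"slide":[[0,0,-0.03],[0,0,-0.03],[0,0,-0.03],[0,0,-0.03],[0,0,-0.03],[0,0,-0.03],[0,0,-0.03],[0,0,-0.03],[0,0,-0.03],[0,0,-0.03]],"dr":[[0,0,-1],[0,0,-1],[0,0,-1],[0,0,-1],[0,0,-1],[0,0,-1],[0,0,-1],[0,0,-1],[0,0,-1],[0,0,-1]],"claw":[1,1,1,1,1,1,1,1,1,1]}' 20
python3 -m pendant '{"slide":[[0,0,0],[0,0,0]],"dr":[[0,0,-1],[0,0,-0.96]],"claw":[0.5,0.5]}'
cat > go.py <<'E'
import sys
from h import *
np.set_printoptions(precision=4,suppress=True)
s=arm.observe(); M=R.from_rotvec(s["ee_rot"]); p=s["position"]
tgt=np.array(list(map(float,sys.argv[1:4]))); yaw=float(sys.argv[4])
y=np.array([np.cos(np.radians(yaw)),np.sin(np.radians(yaw)),0]); z=np.array([0,0,-1]); D=R.from_matrix(np.c_[np.cross(y,z),y,z])
print("t",s["clock"],"p",p,"tooly yaw",np.degrees(np.arctan2(M.as_matrix()[1,1],M.as_matrix()[0,1])),"w",s["width"],"gf",s["gripper_force"],"F",s["force"],"q",s["joints"])
print("slide total (units)",M.inv().apply(tgt-p)/.3,"dr",(M.inv()*D).as_rotvec()/.12)
E
python3 go.py 0.33 -0.25 0.30 7.6; python3 go.py 0.4305 0.3415 0.15 7.6
```

```text
clock: 1.1
position: [0.1658, -0.6023, 0.3166]
ee_rot: [-2.326, -2.11, -0.001]
force: [0.1, -0.2, -0.0]
width: 1.002
gripper_force: 0.0
clock: 1.3
position: [0.1659, -0.6025, 0.3166]
ee_rot: [-2.063, -2.369, -0.0]
force: [-0.6, -0.5, -0.3]
width: 0.877
gripper_force: 0.0
t 1.3 p [ 0.1659 -0.6025  0.3166] tooly yaw 7.90729651056359 w 0.8769188941222377 gf 0.0 F [-0.5566 -0.5    -0.3191] q [ 1.3983  0.3997 -0.2702  1.4142  0.1069  1.3423  1.2621]
slide total (units) [1.0886 0.7034 0.0557] dr [-0.0006 -0.0018  0.0447]
t 1.3 p [ 0.1659 -0.6025  0.3166] tooly yaw 7.90729651056359 w 0.8769188941222377 gf 0.0 F [-0.5566 -0.5    -0.3191] q [ 1.3983  0.3997 -0.2702  1.4142  0.1069  1.3423  1.2621]
slide total (units) [2.9953 1.3065 0.556 ] dr [-0.0006 -0.0018  0.0447]
```

```bash
python3 -m pendant '{"slide":[[0.11,0.07,0],[0.11,0.07,0],[0.11,0.07,0],[0.11,0.07,0],[0.11,0.07,0],[0.11,0.07,0],[0.11,0.07,0],[0.11,0.07,0],[0.11,0.07,0],[0.11,0.07,0]],"dr":[[0,0,0],[0,0,0],[0,0,0],[0,0,0],[0,0,0],[0,0,0],[0,0,0],[0,0,0],[0,0,0],[0,0,0]],"claw":[0.5,0.5,0.5,0.5,0.5,0.5,0.5,0.5,0.5,0.5]}'
python3 -m pendant '{"slide":[[0.14,0.02,0],[0.14,0.02,0],[0.14,0.03,0],[0.14,0.04,0],[0.14,0.04,0],[0.14,0.05,0],[0.14,0.06,0],[0.14,0.06,0.05],[0.14,0.06,0.05],[0.14,0.06,0.05]],"dr":[[0,0,0],[0,0,0],[0,0,0],[0,0,0],[0,0,0],[0,0,0],[0,0,0],[0,0,0],[0,0,0],[0,0,0]],"claw":[0.5,0.5,0.5,0.5,0.5,0.5,0.5,0.5,0.5,0.5]}'
python3 go.py 0.4305 0.3415 0.12 7.6
```

```text
clock: 2.3
position: [0.3304, -0.246, 0.3166]
ee_rot: [-2.069, -2.364, 0.001]
force: [1.2, -0.7, 0.7]
width: 0.504
gripper_force: 0.0
clock: 3.3
position: [0.4058, 0.1876, 0.2711]
ee_rot: [2.071, 2.362, 0.0]
force: [0.2, -1.8, 0.1]
width: 0.495
gripper_force: 0.0
t 3.3 p [0.4058 0.1876 0.2711] tooly yaw 7.525048981550121 w 0.4952974456214662 gf 0.0 F [ 0.1911 -1.77    0.1385] q [ 0.3592  0.2614 -1.0823  1.8546  0.2507  1.1731 -0.676 ]
slide total (units) [0.498  0.1484 0.5035] dr [ 0.0048  0.0016 -0.0109]
```

```bash
python3 -m pendant '{"slide":[[0.1,0.03,0.1],[0.1,0.03,0.1],[0.1,0.03,0.1],[0.1,0.03,0.1],[0.1,0.03,0.1],[0,0,0]],"dr":[[0,0,0],[0,0,0],[0,0,0],[0,0,0],[0,0,0],[0,0,0]],"claw":[0.5,0.5,0.5,0.5,0.5,0.5]}'
python3 go.py 0.4305 0.3415 0.021 7.6
```

```text
clock: 3.9
position: [0.4277, 0.3435, 0.1177]
ee_rot: [-2.061, -2.366, 0.006]
force: [-0.9, -1.3, 0.3]
width: 0.497
gripper_force: 0.0
t 3.9 p [0.4277 0.3435 0.1177] tooly yaw 7.875405260120179 w 0.4974941592306016 gf 0.0 F [-0.8782 -1.3305  0.3071] q [-0.1501  0.5996 -0.8959  1.8324  0.5517  0.9857 -1.1431]
slide total (units) [-0.0079  0.01    0.3224] dr [-0.0458 -0.0004  0.0401]
```

```bash
python3 -m pendant '{"slide":[[-0.008,0.008,0],[0,0,0.06],[0,0,0.06],[0,0,0.06],[0,0,0.06],[0,0,0.06],[0,0,0.02],[0,0,0]],"dr":[[0,0,0],[0,0,0],[0,0,0],[0,0,0],[0,0,0],[0,0,0],[0,0,0],[0,0,0]],"claw":[0.4,0.4,0.4,0.4,0.4,0.4,0.4,0.4]}'
python3 - <<'E'
from h import *
S=arm.get_image("scene")[:,:,::-1];T=arm.get_image("top")[:,:,::-1]
o=np.zeros((480,800,3),np.uint8);o[:,:400]=cv2.resize(S[205:325,210:310],None,fx=4,fy=4);o[:,400:]=cv2.resize(T[165:285,175:275],None,fx=4,fy=4)
cv2.imwrite("pics/g1.png",o)
E
python3 go.py 0.4305 0.3415 0.021 7.6
```

```text
clock: 4.7
position: [0.4334, 0.3375, 0.026]
ee_rot: [2.07, 2.362, -0.001]
force: [-1.6, 0.6, 0.0]
width: 0.401
gripper_force: 0.0
t 4.8 p [0.4335 0.3387 0.0268] tooly yaw 7.581808424842826 w 0.4024285580498273 gf 0.0 F [-0.1309  0.4505  0.3211] q [-0.2113  0.707  -0.7954  1.9079  0.687   0.8214 -1.2476]
slide total (units) [ 0.0107 -0.0087  0.0195] dr [ 0.0103 -0.0039 -0.0026]
```

View pics/g1.png

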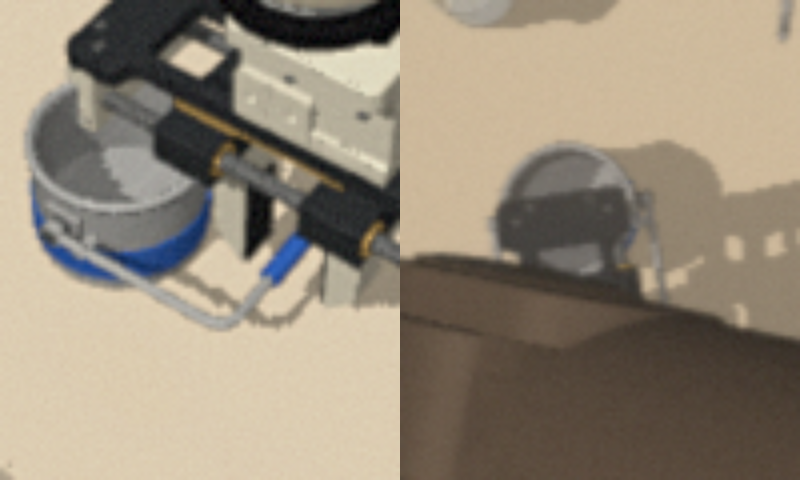

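The left half shows the fingers straddling the blue sleeve, one on each side of (285,255). The body is clear above the pot. I'll drop the last 5 mm and close.

```bash
python3 -m pendant '{"slide":[[0.01,-0.008,0.018],[0,0,0],[0,0,0],[0,0,0],[0,0,0],[0,0,0]],"dr":[[0,0,0],[0,0,0],[0,0,0],[0,0,0],[0,0,0],[0,0,0]],"claw":[0.4,0.2,0,0,0,0]}' 25
python3 go.py 0.4305 0.3415 0.021 7.6
```

```text
clock: 5.4
position: [0.4305, 0.3416, 0.0205]
ee_rot: [2.069, 2.364, 0.001]
force: [1.4, -0.4, 0.1]
width: 0.098
gripper_force: 25.0
t 5.4 p [0.4305 0.3416 0.0205] tooly yaw 7.621739503959124 w 0.09777354450888 gf 24.99513477087021 F [ 1.371  -0.4171  0.0614] q [-0.2241  0.7147 -0.7877  1.9127  0.6964  0.8103 -1.2626]
slide total (units) [-0.0005  0.     -0.0017] dr [ 0.0064 -0.003   0.0032]
```

```bash
python3 -m pendant '{"slide":[[0,0.002,-0.026],[0,0.003,-0.026],[0,0.006,-0.025],[0,0.008,-0.025],[0,0.01,-0.024],[0,0.012,-0.024],[0,0.014,-0.022],[0,0.016,-0.021],[0,0.018,-0.019],[0,0.019,-0.018]],"dr":[[0,0,0],[0,0,0],[0,0,0],[0,0,0],[0,0,0],[0,0,0],[0,0,0],[0,0,0],[0,0,0],[0,0,0]],"claw":[0,0,0,0,0,0,0,0,0,0]}'
python3 go.py 0.5202 0.3535 0.111 7.6
```

```text
clock: 6.4
position: [0.4623, 0.3461, 0.0899]
ee_rot: [-2.068, -2.364, -0.0]
force: [-0.7, 1.2, 0.5]
width: 0.099
gripper_force: 25.0
t 6.4 p [0.4623 0.3461 0.0899] tooly yaw 7.646902875783858 w 0.09880094383369288 gf 24.994380176067352 F [-0.699   1.1869  0.5403] q [-0.1614  0.6647 -0.854   1.792   0.6002  0.9664 -1.1334]
slide total (units) [-0.0011  0.1945 -0.0703] dr [-0.0009 -0.0031  0.0068]
```

```bash
python3 -m pendant '{"slide":[[0,0.021,-0.016],[0,0.022,-0.014],[0,0.023,-0.012],[0,0.024,-0.01],[0,0.025,-0.008],[0,0.026,-0.006],[0,0.026,-0.003],[0,0.026,-0.001],[0,0,0],[0,0,0]],"dr":[[0,0,0],[0,0,0],[0,0,0],[0,0,0],[0,0,0],[0,0,0],[0,0,0],[0,0,0],[0,0,0],[0,0,0]],"claw":[0,0,0,0,0,0,0,0,0,0]}'
python3 go.py 0.5202 0.3535 0.111 7.6
python3 - <<'E'
from h import *
S=arm.get_image("scene")[:,:,::-1]
cv2.imwrite("pics/g2.png",S)
E
```

```text
clock: 7.4
position: [0.5205, 0.3539, 0.1106]
ee_rot: [2.069, 2.364, 0.002]
force: [0.1, 3.4, 6.4]
width: 0.096
gripper_force: 25.0
t 7.4 p [0.5205 0.3539 0.1106] tooly yaw 7.596451244564274 w 0.09569395063155756 gf 24.992577731609344 F [0.1427 3.3645 6.3604] q [-0.1494  0.7076 -0.8473  1.6421  0.5907  1.065  -1.0407]
slide total (units) [-0.0012 -0.0012 -0.0013] dr [ 0.0092 -0.0076 -0.0005]
```

View pics/g2.png

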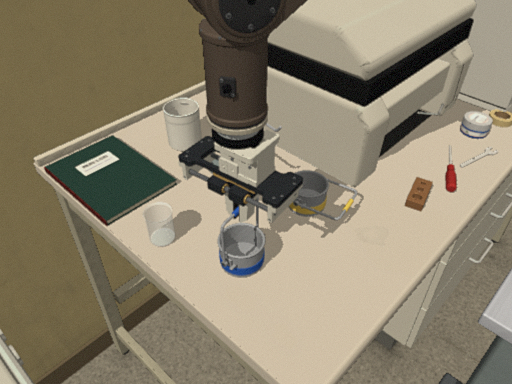

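Bail is upright: the bow stands over the pot at (242,225). The pot stands level and the yellow pot is undisturbed. Now lift.

```bash
python3 -m pendant '{"slide":[[0,0,-0.015],[0,0,-0.025],[0,0,-0.03],[0,0,-0.03],[0,0,-0.03],[0,0,-0.03],[0,0,-0.03],[0,0,-0.03],[0,0,-0.03],[0,0,-0.015]],"dr":[[0,0,0],[0,0,0],[0,0,0],[0,0,0],[0,0,0],[0,0,0],[0,0,0],[0,0,0],[0,0,0],[0,0,0]],"claw":[0,0,0,0,0,0,0,0,0,0]}' 35
python3 -m pendant '{"slide":[[0,0,0],[0,0,0],[0,0,0],[0,0,0],[0,0,0],[0,0,0]],"dr":[[0,0,0.36],[0,0,0.36],[0,0,0.36],[0,0,0.36],[0,0,0.36],[0,0,0.36]],"claw":[0,0,0,0,0,0]}'
python3 go.py 0.5331 0.2013 0.191 -7.3
```

```text
clock: 8.45
position: [0.5197, 0.3537, 0.191]
ee_rot: [2.069, 2.364, 0.002]
force: [0.3, 0.0, -4.0]
width: 0.1
gripper_force: 35.0
clock: 9.05
position: [0.5194, 0.3533, 0.1898]
ee_rot: [-2.359, -2.075, 0.001]
force: [-0.2, 0.8, -4.5]
width: 0.096
gripper_force: 35.0
t 9.05 p [0.5194 0.3533 0.1898] tooly yaw -7.32003198800805 w 0.09646324887059572 gf 34.986117482185364 F [-0.2053  0.8363 -4.4572] q [-0.1558  0.6105 -0.8325  1.5616  0.4756  1.1833 -1.209 ]
slide total (units) [-0.4968  0.1099 -0.004 ] dr [-0.0025  0.0025 -0.0029]
```

```bash
python3 -m pendant '{"slide":[[-0.02,0.004,0],[-0.04,0.008,0],[-0.06,0.013,0],[-0.065,0.015,0],[-0.065,0.015,0],[-0.065,0.015,0],[-0.065,0.015,0],[-0.06,0.013,0],[-0.04,0.008,0],[-0.018,0.004,0]],"dr":[[0,0,0],[0,0,0],[0,0,0],[0,0,0],[0,0,0],[0,0,0],[0,0,0],[0,0,0],[0,0,0],[0,0,0]],"claw":[0,0,0,0,0,0,0,0,0,0]}'
python3 -m pendant '{"slide":[[0,0,0],[0,0,0],[0,0,0],[0,0,0]],"dr":[[0,0,0],[0,0,0],[0,0,0],[0,0,0]],"claw":[0,0,0,0]}'
python3 go.py 0.647 0.1867 0.191 -7.3
python3 - <<'E'
from h import *
S=arm.get_image("scene")[:,:,::-1];T=arm.get_image("top")[:,:,::-1]
o=np.zeros((600,800,3),np.uint8);o[:,:400]=cv2.resize(S[80:230,200:300],None,fx=4,fy=4);o[:,400:]=cv2.resize(T[110:260,230:330],None,fx=4,fy=4)
cv2.imwrite("pics/g3.png",o)
E
```

```text
clock: 10.05
position: [0.5337, 0.1987, 0.1897]
ee_rot: [2.358, 2.075, -0.001]
force: [-0.2, -0.5, -4.1]
width: 0.092
gripper_force: 35.0
clock: 10.45
position: [0.5332, 0.202, 0.1899]
ee_rot: [-2.355, -2.079, -0.0]
force: [0.3, -0.5, -5.4]
width: 0.097
gripper_force: 35.0
t 10.45 p [0.5332 0.202  0.1899] tooly yaw -7.141542161202589 w 0.09677734282848625 gf 34.987340569496155 F [ 0.2684 -0.5196 -5.4284] q [ 0.1427  0.5255 -0.8666  1.707   0.4392  1.1158 -0.9801]
slide total (units) [-0.0035  0.3827 -0.0039] dr [-0.0011 -0.0035  0.023 ]
```

View pics/g3.png

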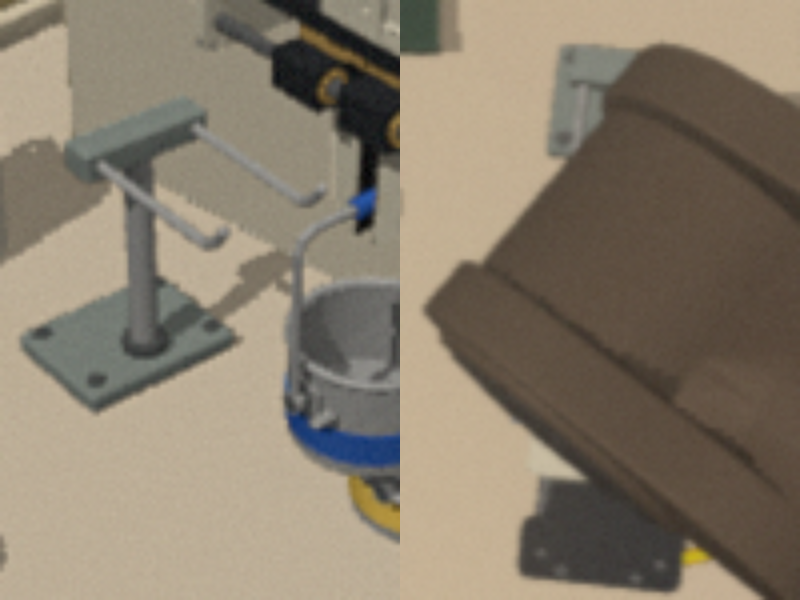

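The scene shows the pot hanging from the bar in front of the prong tips. The prongs are at crop (215,238) and (315,195), and the bar is visibly higher than the tips. Before moving on I'll check the forearm's height against the machine, using the wrist joint seen earlier.

```bash
python3 - <<'E'
from h import *
for d in(.2,.25,.3,.35,.4): print(d,proj("scene",[.5205,.354,.1106+d]))
# machine top: lines above corner
for z in(.3,.35,.4,.45): print(z,proj("top",[.53,.06,z]),proj("scene",[.53,.06,z]),proj("scene",[.55,-.05,z]))
E
```

```text
0.2 [235.92104707 114.24316196]
0.25 [234.85413043  81.47043106]
0.3 [233.66277244  44.87520595]
0.35 [232.3238532    3.74730714]
0.4 [230.80814747 -42.81098438]
0.3 [363.0795314  201.95214382] [350.16314346  54.65045569] [374.01929465  34.20418691]
0.35 [371.16887911 199.38494502] [354.19334143  26.85677283] [378.63255204   7.98721698]
0.4 [380.68942684 196.36354707] [358.58110579  -3.40281533] [383.61877687 -20.34931304]
0.45 [392.05785556 192.75571397] [363.37623135 -36.47171175] [389.02510439 -51.07327102]
```

```bash
python3 -m pendant '{"slide":[[-0.001,0.005,0],[-0.001,0.012,0],[-0.001,0.018,0],[0,0.024,0],[0,0.028,0],[0,0.03,0],[0,0.031,0],[0,0.031,0],[0,0.031,0],[0,0.031,0]],"dr":[[0,0,0],[0,0,0],[0,0,0],[0,0,0],[0,0,0],[0,0,0],[0,0,0],[0,0,0],[0,0,0],[0,0,0]],"claw":[0,0,0,0,0,0,0,0,0,0]}'
python3 -m pendant '{"slide":[[0,0.031,0],[0,0.03,0],[0,0.028,0],[0,0.024,0],[0,0.018,0],[0,0.012,0],[0,0,0],[0,0,0],[0,0,0],[0,0,0]],"dr":[[0,0,0],[0,0,0],[0,0,0],[0,0,0],[0,0,0],[0,0,0],[0,0,0],[0,0,0],[0,0,0],[0,0,0]],"claw":[0,0,0,0,0,0,0,0,0,0]}'
python3 go.py 0.647 0.1867 0.1365 -7.3
python3 - <<'E'
from h import *
S=arm.get_image("scene")
for b in blobs(S,(105,120,60),(125,255,255),(190,60,330,230)): print("S",b)
# expected
d=np.array([.992,-.127,0]);yv=np.array([.127,.992,0])
p=arm.observe()["position"]
print("sleeve",proj("scene",p+[0,0,.019]),"pot band mid",proj("scene",p+[0,0,.019-.12]))
cv2.imwrite("pics/g4.png",cv2.resize(S[60:230,180:330],None,fx=3.5,fy=3.5)[:,:,::-1])
E
```

```text
clock: 11.55
position: [0.6059, 0.1909, 0.1897]
ee_rot: [-2.357, -2.077, 0.0]
force: [0.9, 0.2, -5.1]
width: 0.1
gripper_force: 35.0
clock: 12.55
position: [0.6474, 0.1857, 0.1899]
ee_rot: [2.357, 2.077, -0.0]
force: [1.1, 0.4, -4.3]
width: 0.099
gripper_force: 35.0
t 12.55 p [0.6474 0.1857 0.1899] tooly yaw -7.208465584145372 w 0.09943323813305284 gf 34.98731017112732 F [ 1.1216  0.4179 -4.2892] q [ 0.1129  0.6746 -0.805   1.4394  0.4965  1.238  -0.8704]
slide total (units) [ 0.0031 -0.0016  0.178 ] dr [-0.0004  0.0011  0.0133]
S (22, array([249.5, 103.5]), [[247.0, 102.0], [251.0, 100.0], [253.0, 105.0], [249.0, 107.0]])
S (254, array([256.4, 160.5]), [[237.0, 154.0], [274.0, 152.0], [275.0, 165.0], [237.0, 167.0]])
sleeve [253.94536813 102.19498312] pot band mid [254.05820994 153.39425354]
```

```bash
python3 -m pendant '{"slide":[[0.003,0,0.02],[0,0,0.03],[0,0,0.03],[0,0,0.03],[0,0,0.025],[0,0,0.02],[0,0,0.012],[0,0,0.008],[0,0,0],[0,0,0]],"dr":[[0,0,0],[0,0,0],[0,0,0],[0,0,0],[0,0,0],[0,0,0],[0,0,0],[0,0,0],[0,0,0],[0,0,0]],"claw":[0,0,0,0,0,0,0,0,0,0]}'
python3 go.py 0.647 0.1867 0.1365 -7.3
```

```text
clock: 13.6
position: [0.6479, 0.1867, 0.1377]
ee_rot: [2.357, 2.077, 0.001]
force: [0.5, 0.3, -4.0]
width: 0.096
gripper_force: 35.0
t 13.6 p [0.6479 0.1867 0.1377] tooly yaw -7.22592829713271 w 0.09557092104765257 gf 34.98726546764374 F [ 0.4681  0.3308 -4.0063] q [ 0.1031  0.72   -0.7824  1.4963  0.5352  1.1474 -0.9035]
slide total (units) [-0.0003 -0.0031  0.0038] dr [ 0.0041 -0.0017  0.0108]
```

Still carrying the weight, so I'll ease down a few mm more.

```bash
python3 -m pendant '{"slide":[[0,0,0.004],[0,0,0.004],[0,0,0],[0,0,0]],"dr":[[0,0,0],[0,0,0],[0,0,0],[0,0,0]],"claw":[0,0,0,0]}'
python3 -m pendant '{"slide":[[0,0,0.004],[0,0,0.003],[0,0,0],[0,0,0]],"dr":[[0,0,0],[0,0,0],[0,0,0],[0,0,0]],"claw":[0,0,0,0]}'
```

```text
clock: 14.0
position: [0.6481, 0.1867, 0.1356]
ee_rot: [2.357, 2.077, 0.002]
force: [-0.6, 0.2, 1.4]
width: 0.094
gripper_force: 35.0
clock: 14.4
position: [0.6483, 0.1868, 0.135]
ee_rot: [2.356, 2.076, 0.003]
force: [-4.1, -2.6, 14.0]
width: 0.094
gripper_force: 35.0
```

The load has gone over to the prongs at the expected height. I'll relax the push, open partway (the head is 54 mm behind), then look.

```bash
python3 -m pendant '{"slide":[[0,0,-0.006],[0,0,0],[0,0,0],[0,0,0],[0,0,0],[0,0,0],[0,0,0],[0,0,0]],"dr":[[0,0,0],[0,0,0],[0,0,0],[0,0,0],[0,0,0],[0,0,0],[0,0,0],[0,0,0]],"claw":[0,0,0.15,0.2,0.25,0.3,0.35,0.35]}'
python3 go.py 0.647 0.1867 0.22 -7.3
python3 - <<'E'
from h import *
S=arm.get_image("scene")
cv2.imwrite("pics/g5.png",cv2.resize(S[60:230,180:330],None,fx=3.5,fy=3.5)[:,:,::-1])
E
```

```text
clock: 15.2
position: [0.6477, 0.1865, 0.1345]
ee_rot: [-2.357, -2.077, 0.0]
force: [-0.1, 0.5, 0.2]
width: 0.347
gripper_force: 0.0
t 15.2 p [0.6477 0.1865 0.1345] tooly yaw -7.224542682850108 w 0.34701803931233577 gf 0.0 F [-0.0885  0.452   0.2036] q [ 0.1025  0.7229 -0.7809  1.4995  0.5374  1.1427 -0.9052]
slide total (units) [ 0.0003 -0.0025 -0.285 ] dr [-0.0012  0.0007  0.011 ]
```

View pics/g5.png

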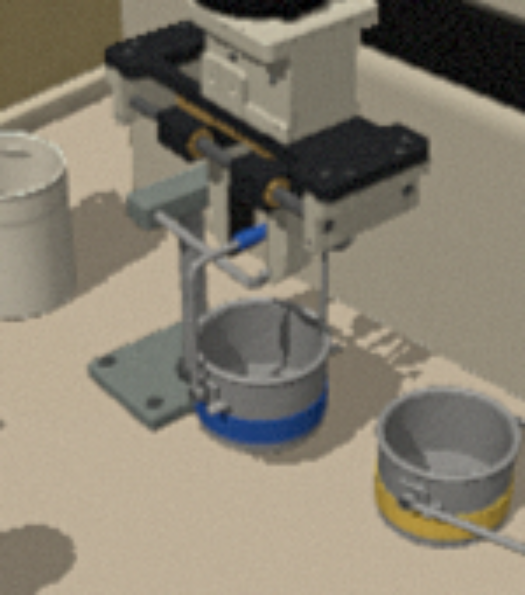

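The pot hangs level with its bar across the prongs, sleeve at crop (250,238) and band at (262,418). The fingers are open around it. I'll retreat straight up.

```bash
python3 -m pendant '{"slide":[[0,0,-0.01],[0,0,-0.02],[0,0,-0.03],[0,0,-0.04],[0,0,-0.06],[0,0,-0.08],[0,0,-0.08],[0,0,-0.06],[0,0,0],[0,0,0]],"dr":[[0,0,0],[0,0,0],[0,0,0],[0,0,0],[0,0,0],[0,0,0],[0,0,0],[0,0,0],[0,0,0],[0,0,0]],"claw":[0.35,0.35,0.35,0.35,0.35,0.35,0.35,0.35,0.35,0.35]}'
python3 -m pendant '{"slide":[[0,0,0],[0,0,0],[0,0,0],[0,0,0],[0,0,0],[0,0,0],[0,0,0],[0,0,0],[0,0,0],[0,0,0]],"dr":[[0,0,0],[0,0,0],[0,0,0],[0,0,0],[0,0,0],[0,0,0],[0,0,0],[0,0,0],[0,0,0],[0,0,0]],"claw":[0.35,0.35,0.35,0.35,0.35,0.35,0.35,0.35,0.35,0.35]}'
python3 - <<'E'
from h import *
for i in range(3):
    S=arm.get_image("scene")
    for b in blobs(S,(105,120,60),(125,255,255),(190,60,330,230)): print("S",b[:2])
print("expect sleeve",proj("scene",[.6475,.1867,.1555]),"band",proj("scene",[.6475,.1867,.035]))
for b in blobs(S,(20,150,100),(32,255,255),(270,150,380,230)): print("Sy",b[:2])
E
```

```text
clock: 16.25
position: [0.6479, 0.1867, 0.2494]
ee_rot: [2.357, 2.077, 0.002]
force: [-0.7, -0.2, -1.8]
width: 0.352
gripper_force: 0.0
clock: 17.25
position: [0.6477, 0.1865, 0.2487]
ee_rot: [2.357, 2.077, -0.0]
force: [-0.1, 0.2, 0.0]
width: 0.352
gripper_force: 0.0
S (51, array([254.4, 125.9]))
S (228, array([254.7, 180.9]))
S (53, array([254.3, 126. ]))
S (228, array([254.8, 180.9]))
S (51, array([254.4, 125.9]))
S (228, array([254.7, 180.9]))
expect sleeve [253.60808156 126.27505001] band [253.74486561 173.87064379]
Sy (116, array([298.6, 208.1]))
Sy (43, array([348.1, 204.3]))
Sy (43, array([320.3, 206.3]))
```

The sleeve sits within a pixel of where it should be, the pot is still, the yellow pot hasn't moved, and the gripper is clear. Handing in.

```bash
python3 -c "
from cell import arm
print(arm.sign_off())"
```

```text
the job is handed in; nothing more can be done
None
```

The blue pot hangs upright and still by its bail across both prongs, the yellow pot hasn't moved, and I handed the job in at about 17 s; no verdict came back.

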